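# Close and lock the stop on the jar jig

## Task

Two amber jars stand in the jig waiting for their lid stickers. Slide the stop with the red knob along its rail until it rests against the jars, then turn the red knob clockwise until it is tight, so that the stop is locked there. Leave the black knob alone and keep the jars standing where they are.

Things in the scene. Friction and masses are not known exactly. Their poses are not given: they have to be found in the camera images.
- stop_face (a point): Centre of the upright cork face (52 x 40 mm) of the grey stop with the red knob, 40 mm above the table. z up; y along the rail, away from the jars (slide towards -y, about 2 N while loose); x level, square to the rail, away from the robot. The red knob's vertical axis stands 65 mm from here towards -x and 40 mm towards +y. Carriage top: 56 mm above the table.
- red_knob (a joint): Turn of the red T-bar knob, rad, growing clockwise from above. 0: loose, bar along x of stop_face; 1.4: end, tight, bar nearly along the rail. Begins at 0 to 0.25, bites from about 0.6, takes about 0.1 N m, stays where left. Bar 52 long, 14 thick, 24 mm tall, from 72 to 96 mm above the table, best gripped across the 14 mm at 86 mm; steel collar (24 mm wide) below it up to 62 mm.
- black_knob (a joint): Turn of the like black T-bar knob on the other stop, same sense, rad. That stop stands fixed at the far end of the jar row, its knob tight (1.25 to 1.4).
- jar_near: The amber jar with black lid next to the red-knobbed stop: 68 mm across, 78 mm tall; origin at the centre of its underside, on the jig's board 12 mm above the table; z up. A like jar stands between it and the black-knobbed stop (gaps of a few mm), so the row gives only slightly. The jig: plywood board 500 x 150 mm, aluminium rail along its front.
There are look-alikes about, which are no part of the job. What is shaped like the jar_near but blue or yellow is not meant.

How it is judged:
By the outcome, as a careful person would: the job done as asked, in the order asked, and still so for the second after the job is handed in, with the robot touching nothing.
It also fails if it takes over 38 s, if anything falls off the work surface, if the arm or the gripper's body presses on something with over 40 N, if the wrist force passes 120 N, or if a joint passes its speed limit or range.

## Robot

A 7-joint arm with a two-finger parallel gripper is mounted at the origin on a cart in front of the work surface, level with it; the furniture and walls round the work are solid. World frame = base frame: x ahead of the robot, y to its left, z up, the work surface at z = 0. Lengths are in m, angles in rad, forces in N, time in s.
With the tool pointing down it reaches from about 0.4 to 0.9 m from the base axis. Payload 5.5 kg.
Tool frame: the origin (TCP) lies at the very end of the fingers, on their centre line; the grasp point (between the pads) lies 19 mm behind it (manip.grip_depth is the distance from the TCP to the grasp point, in m); z points along the fingers, y is the line along which they close (so a half turn about z gives the same grasp; the last joint's range is limited). The gripper opens to 92 mm and grips with 3 to 60 N. Pads are 19 mm wide; open, the fingers measure 130 mm over their backs; the gripper's body (75 mm by 190 mm) begins 47 mm behind the grasp point.
Start: joints at [-0.901, 0.501, -0.427, 1.55, 0.221, 1.138, -0.21], TCP at [0.257, 0.597, 0.227] pointing down, gripper open.
Joint ranges: [-2.88, 2.88], [-0.31, 2.03], [-1.54, 1.56], [0.2, 2.42], [-1.41, 4.55], [0.19, 2.02], [-2.57, 2.57]. Speed limits (rad/s): [2.57, 2.57, 3.14, 3.14, 3.14, 3.14, 3.14].

## Interface

Orientations are given as a unit quaternion [w, x, y, z].
In Python, from rig import manip gives the robot as it stands. The module is installed in compiled form; this text tells all that it offers.
- The arm moves only by the tool drive_tool, never from a script. Its arguments are lists of equal length, an entry for each row: "dp": the shift along the world's x, y, z in mm, a list of three; "yaw": the turn about the world's z in rad. In form: {"dp": [[tx, ty, tz], ...], "yaw": [yaw, ...]}. A call has exactly 8 rows; each row shifts and turns the commanded pose from where the row before left it; what a row does not reach is not made up. A row lasts 1/12 s, in which the tool goes at most 41.7 mm and 7.16 degrees, less where a joint would pass 70% of its speed; a pose out of reach is approached as far as the arm can. A call with a gripper value outside its range is refused whole. "gripper" is the opening in per cent of the stroke, from 0 (shut) to 100 (fully open), set as the call begins (left out, the last holds). The fingers move at their own pace and stop on an object; "squeeze" is the grip in N (left out, the last holds). Time passes only in rows, so rows that do not move let the fingers close, or fill a call up. It gives the time, the measured TCP pose, the force, the opening and the grip force at its end, in the units of the state.
- manip.read_state(): the state, without advancing time (a new reading comes with each control period).
- manip.grab_frame(name): name is "scene" or "top" or "wrist"; returns a dict with "pixels" (480x640x3 uint8, blue, green, red), "mtx" (3x3 intrinsics, pixels), "extrinsics" (4x4, takes a point from world to camera coordinates); the wrist camera has in their place "tool_from_camera" (4x4, takes a point from camera to tool coordinates, whose origin is the TCP and whose axes are the flange's). Camera axes: x right, y up, looking along -z (the intrinsics and any distortion apply to the point x, -y, -z); pixel columns grow to the right and rows downward; lengths in m; the calibration is good to about 2 mm. A picture is of the moment at which its call begins: read the wrist's pose just before it. There is no depth.
- manip.finish_job(): hands the job in; it is judged then, once.
The state is a dict: "time_s": time; "joint_pos": joint angles; "joint_vel": joint speeds; "tau": joint torques, N m; "eef_pos": TCP position; "orientation": TCP orientation; "wrist_force": force on the tool from outside, world axes, zero at the start; "moment": the same for the moment, N m; "opening": finger opening in m; "grip_force": force on a finger pad.
Only numpy, scipy, OpenCV 4.12 (cv2) and the standard library are available. Lean on these libraries where they do the work, as an engineer would, in place of code of your own. Each camera call takes 0.05 s, during which the arm holds its last target. There are 200 camera calls.

## Working session

There is one attempt and no reset: what is moved stays moved. The work goes in short steps, Python scripts to look and compute and a tool call to move; the robot and the scene stay as the last step left them, time stands still between calls to the robot, and variables do not carry over. Pictures are saved under pics/ and viewed, at most 10 in all, crops included, and the job is handed in when it is done.

Besides the shell and the picture viewer there is one more tool, called after ">>>" in YAML: its name, and indented under it one key for each argument. drive_tool: Moves the arm, as the interface text tells. Its arguments: {"type":"object","properties":{"dp":{"type":"array","items":{"type":"array","items":{"type":"number"}}},"yaw":{"type":"array","items":{"type":"number"}},"gripper":{"type":"number"},"squeeze":{"type":"number"}},"required":["dp","yaw"]}

```bash
mkdir -p pics; cat > h.py <<'E'
import numpy as np, cv2
from rig import manip
def ray(f,u,v,T=None):
    K=np.array(f["mtx"]); d=np.linalg.inv(K)@[u,v,1]; d=np.array([d[0],-d[1],-d[2]])
    if T is None: T=np.linalg.inv(np.array(f["extrinsics"]))
    return T[:3,3],T[:3,:3]@d
def onz(f,u,v,z,T=None):
    o,d=ray(f,u,v,T); return o+d*(z-o[2])/d[2]
def proj(f,p):
    c=np.array(f["extrinsics"])@np.r_[p,1]; K=np.array(f["mtx"]); q=K@[c[0],-c[1],-c[2]]; return q[:2]/q[2]
E
python3 - <<'E'
from h import *
a=[]
for n in("scene","top"):
    f=manip.grab_frame(n); cv2.imwrite(f"pics/{n}0.png",f["pixels"]); print(n,list(f.keys()),np.linalg.inv(f["extrinsics"])[:3,3])
    hsv=cv2.cvtColor(f["pixels"],cv2.COLOR_BGR2HSV)
    m=(((hsv[...,0]<7)|(hsv[...,0]>173))&(hsv[...,1]>140)&(hsv[...,2]>70)).astype(np.uint8)
    nn,l,s,c=cv2.connectedComponentsWithStats(m)
    for i in range(1,nn):
        if s[i,4]>25: print(s[i],c[i],onz(f,*c[i],.09).round(3))
print(manip.read_state())
E
```

```text
scene ['pixels', 'mtx', 'extrinsics'] [ 0.25347318 -0.69636047  0.55923961]
[144   8   8   5  31] [147.77419355  10.35483871] [0.919 4.285 0.09 ]
[250 221  24  11 242] [262.04545455 225.99173554] [0.491 0.064 0.09 ]
[529 379  51  29 771] [556.01945525 392.44357977] [ 0.673 -0.489  0.09 ]
top ['pixels', 'mtx', 'extrinsics'] [ 0.4899585  -0.01583088  1.21774256]
[274 265  11  13  74] [279.24324324 270.60810811] [0.509 0.066 0.09 ]
[267 279  11  12  75] [271.49333333 284.57333333] [0.483 0.081 0.09 ]
{'time_s': 0.1, 'joint_pos': array([-0.9007971 ,  0.50177495, -0.42679303,  1.55132978,  0.22078867,
        1.13832758, -0.21028962]), 'joint_vel': array([-0.0007458 , -0.00268919, -0.00017045, -0.00238356, -0.00076704,
       -0.00231253, -0.00103378]), 'tau': array([-9.98992677e-03, -5.67863882e+01, -5.83866656e+00, -2.79918140e+01,
       -6.92543085e-02,  2.40466726e-02,  1.94815266e-05]), 'eef_pos': array([0.25697669, 0.59635142, 0.22577425]), 'orientation': array([-2.12935024e-04,  2.01981259e-01,  9.79388978e-01, -8.69220432e-04]), 'wrist_force': array([-0.55176714,  0.04089262,  0.24553354]), 'moment': array([-0.02655243, -0.01277226,  0.00187864]), 'grip_force': 0.0, 'opening': 0.0914608521470716}
```

View pics/top0.png

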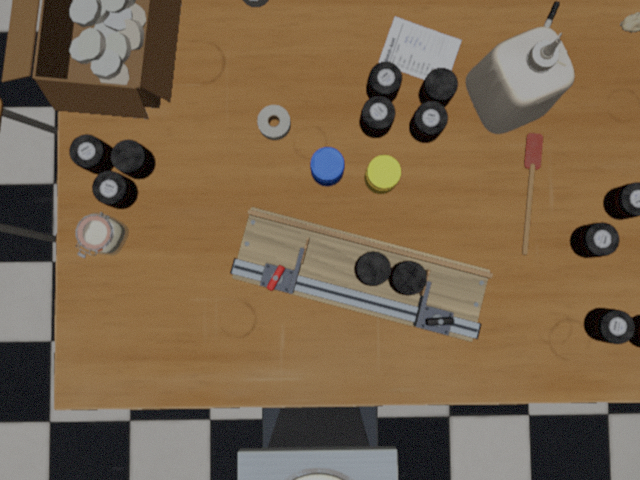

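View pics/scene0.png

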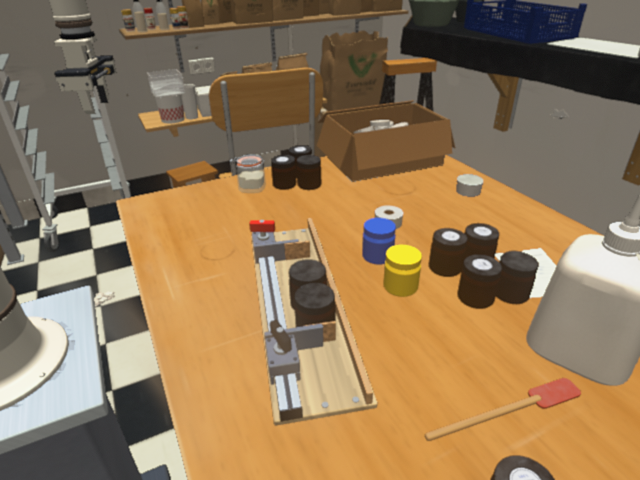

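The top view shows the jig at centre. The red T-bar is at about (275,277) and the black T-bar at (438,321). The two jars stand in the jig at (373,268) and (408,278); the one nearer the red stop is (373,268). The look-alikes are the blue jar (327,166), the yellow jar (383,173) and groups of black-lidded jars off the jig. Only the pair in the jig fits the description. The scene view agrees: red knob at (262,226), black knob at (280,338), jars between them.

```bash
python3 - <<'E'
from h import *
f=manip.grab_frame("top"); im=f["pixels"]
cv2.imwrite("pics/crop.png",cv2.resize(im[225:345,225:425],None,fx=4,fy=4,interpolation=cv2.INTER_CUBIC))
hsv=cv2.cvtColor(im,cv2.COLOR_BGR2HSV)
m=(((hsv[...,0]<7)|(hsv[...,0]>173))&(hsv[...,1]>120)&(hsv[...,2]>60)).astype(np.uint8)
m[:,:255]=0;m[:,300:]=0;m[:250]=0;m[300:]=0
r=cv2.minAreaRect(np.argwhere(m)[:,::-1].astype(np.float32)); b=cv2.boxPoints(r)
w=np.array([onz(f,*p,.096)[:2] for p in b]); print("bar",r[0],w.mean(0).round(4),[(np.linalg.norm(w[i]-w[(i+1)%4]).round(3),np.degrees(np.arctan2(*(w[(i+1)%4]-w[i])[::-1])).round(1)) for i in range(2)])
d=((hsv[...,2]<60)).astype(np.uint8); d[:245]=0;d[300:]=0;d[:,:350]=0;d[:,428:]=0
c,_=cv2.findContours(d,cv2.RETR_EXTERNAL,cv2.CHAIN_APPROX_NONE)
for k in c:
    if cv2.contourArea(k)>50:
        print(cv2.contourArea(k),cv2.minEnclosingCircle(k))
for n,uv,z in[("railL",(233,266),.03),("railR",(478,332),.03),("jarN",(373,268),.09),("jarF",(408,278),.09),("boardL",(250,210),.012),("boardR",(489,274),.012)]: print(n,onz(f,*uv,z).round(4))
E
```

```text
bar (275.2596435546875, 277.42730712890625) [0.4961 0.0735] [(np.float64(0.049), np.float64(-29.9)), (np.float64(0.014), np.float64(-120.0))]
1836.0 ((390.0, 274.0), 36.40065002441406)
railL [0.5201 0.1623 0.03  ]
railR [ 0.3839 -0.3197  0.03  ]
jarN [ 0.5114 -0.11    0.09  ]
jarF [ 0.4918 -0.1755  0.09  ]
boardL [0.6333 0.1303 0.012 ]
boardR [ 0.4978 -0.3499  0.012 ]
```

View pics/crop.png

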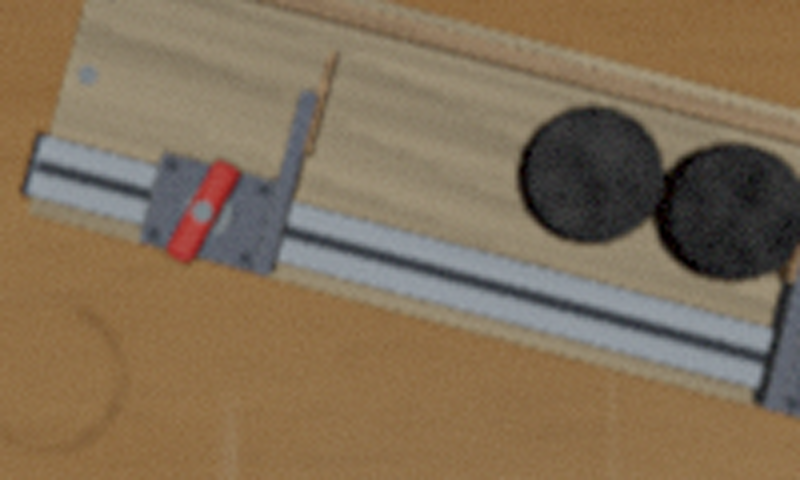

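The crop shows the red bar centred at full-image (275.3,277.5), on the loose stop at the left end. Its cork face is at about (303,255), and the two dark-lidded jars are at (373,268) and (408,278). I measured the bar as 49 x 14 mm, which matches the size given. It sits about 0.25 rad from square to the rail, the rail lies at 74.2° in the world, and the expected travel is about 99 mm.

>>> drive_tool:
  dp:
    - [15,-32,0]
    - [15,-33,0]
    - [15,-33,0]
    - [15,-33,0]
    - [15,-33,0]
    - [15,-33,0]
    - [15,-33,0]
    - [15,-33,0]
  yaw: [-0.015,-0.015,-0.015,-0.015,-0.015,-0.015,-0.015,-0.01]
  gripper: 55
  squeeze: 20

```text
time_s: 0.82
eef_pos: [0.3774, 0.3321, 0.2266]
orientation: [-0.0, 0.258, 0.966, -0.0]
wrist_force: [-0.1, 0.7, 0.0]
opening: 0.0509
grip_force: 0.0
```

>>> drive_tool:
  dp:
    - [15,-33,0]
    - [15,-33,0]
    - [15,-33,0]
    - [15,-33,0]
    - [15,-33,0]
    - [15,-33,0]
    - [15,-33,0]
    - [14,-29,0]
  yaw: [0,0,0,0,0,0,0,0]

```text
time_s: 1.48
eef_pos: [0.4965, 0.0714, 0.2267]
orientation: [0.0, 0.258, 0.966, -0.0]
wrist_force: [0.6, 0.4, 1.0]
opening: 0.0508
grip_force: 0.0
```

```bash
python3 - <<'E'
from h import *
from scipy.spatial.transform import Rotation as R
s=manip.read_state(); f=manip.grab_frame("wrist"); im=f["pixels"]; cv2.imwrite("pics/w1.png",im)
T=np.eye(4); q=s["orientation"]; T[:3,:3]=R.from_quat(np.r_[q[1:],q[0]]).as_matrix(); T[:3,3]=s["eef_pos"]; 
print(s["time_s"],s["eef_pos"].round(4),"close dir",np.degrees(np.arctan2(T[1,1],T[0,1])),s["opening"])
W=T@np.array(f["tool_from_camera"])
hsv=cv2.cvtColor(im,cv2.COLOR_BGR2HSV)
m=(((hsv[...,0]<7)|(hsv[...,0]>173))&(hsv[...,1]>120)&(hsv[...,2]>60)).astype(np.uint8)
c,_=cv2.findContours(m,cv2.RETR_EXTERNAL,cv2.CHAIN_APPROX_NONE); c=max(c,key=cv2.contourArea)
r=cv2.minAreaRect(c);b=cv2.boxPoints(r)
w=np.array([onz(f,*p,.096,W)[:2] for p in b]); print("bar",r,w.mean(0).round(4),[(np.linalg.norm(w[i]-w[(i+1)%4]).round(3),np.degrees(np.arctan2(*(w[(i+1)%4]-w[i])[::-1])).round(1)) for i in range(2)])
E
```

```text
1.4833 [0.4965 0.0714 0.2267] close dir 60.04314649614517 0.050772630881550616
bar ((319.5, 222.0), (60.0, 15.0), 90.0) [0.4927 0.0747] [(np.float64(0.013), np.float64(60.1)), (np.float64(0.053), np.float64(-29.5))]
```

View pics/w1.png

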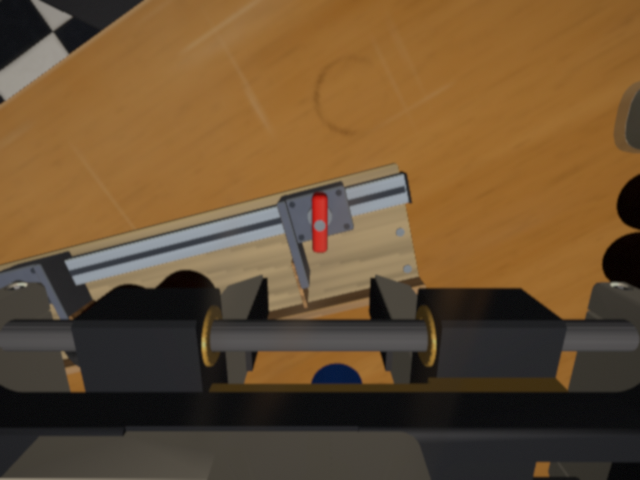

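The wrist view shows the red bar upright at (320,222), square to the closing line. It puts the bar at (0.493, 0.075), within 4 mm of the top-camera figure. I'm descending now.

>>> drive_tool:
  dp:
    - [-2,3,-20]
    - [0,0,-25]
    - [0,0,-25]
    - [0,0,-25]
    - [0,0,-25]
    - [0,0,-20]
    - [0,0,-12]
    - [0,0,-8]
  yaw: [0,0,0,0,0,0,0,0]

```text
time_s: 2.2
eef_pos: [0.4927, 0.0771, 0.0648]
orientation: [-0.001, 0.258, 0.966, -0.001]
wrist_force: [-0.1, -0.7, 0.0]
opening: 0.0506
grip_force: 0.0
```

>>> drive_tool:
  dp:
    - [0,0,0]
    - [0,0,0]
    - [0,0,0]
    - [0,0,0]
    - [0,0,0]
    - [0,0,0]
    - [0,0,0]
    - [0,0,0]
  yaw: [0,0,0,0,0,0,0,0]
  gripper: 0
  squeeze: 20

```text
time_s: 2.87
eef_pos: [0.4941, 0.0766, 0.0673]
orientation: [0.0, 0.258, 0.966, -0.0]
wrist_force: [-1.7, -1.6, 5.7]
opening: 0.0134
grip_force: 20.0
```

>>> drive_tool:
  dp:
    - [-1.4,-5,0]
    - [-2.8,-10,0]
    - [-2.8,-10,0]
    - [-2.8,-10,0]
    - [-2.8,-10,0]
    - [-2.8,-10,0]
    - [-2.8,-10,0]
    - [-1.4,-5,0]
  yaw: [0,0,0,0,0,0,0,0]

```text
time_s: 3.53
eef_pos: [0.4744, 0.0055, 0.0673]
orientation: [0.0, 0.258, 0.966, 0.0]
wrist_force: [-1.8, 3.2, 6.0]
opening: 0.0139
grip_force: 20.0
```

>>> drive_tool:
  dp:
    - [-0.85,-3,0]
    - [-0.85,-3,0]
    - [-0.85,-3,0]
    - [-0.85,-3,0]
    - [0,0,0]
    - [0,0,0]
    - [0,0,0]
    - [0,0,0]
  yaw: [0,0,0,0,0,0,0,0]

```text
time_s: 4.2
eef_pos: [0.4711, -0.0062, 0.0673]
orientation: [0.0, 0.258, 0.966, -0.0]
wrist_force: [-2.9, 1.1, 7.5]
opening: 0.0138
grip_force: 20.0
```

```bash
python3 - <<'E'
from h import *
s=manip.read_state(); p=s["eef_pos"]; print(p, p[:2]@[.272,.962], s["wrist_force"],s["moment"])
f=manip.grab_frame("top"); im=f["pixels"]
cv2.imwrite("pics/c2.png",cv2.resize(im[225:345,275:475],None,fx=4,fy=4,interpolation=cv2.INTER_CUBIC))
f=manip.grab_frame("scene"); im=f["pixels"]
cv2.imwrite("pics/s2.png",cv2.resize(im[200:350,225:425],None,fx=4,fy=4,interpolation=cv2.INTER_CUBIC))
E
```

```text
[ 0.47112434 -0.00616035  0.06726467] 0.12221956036729413 [-2.90524902  1.11191668  7.53397424] [0.08969825 0.48101922 0.01531904]
```

View pics/s2.png

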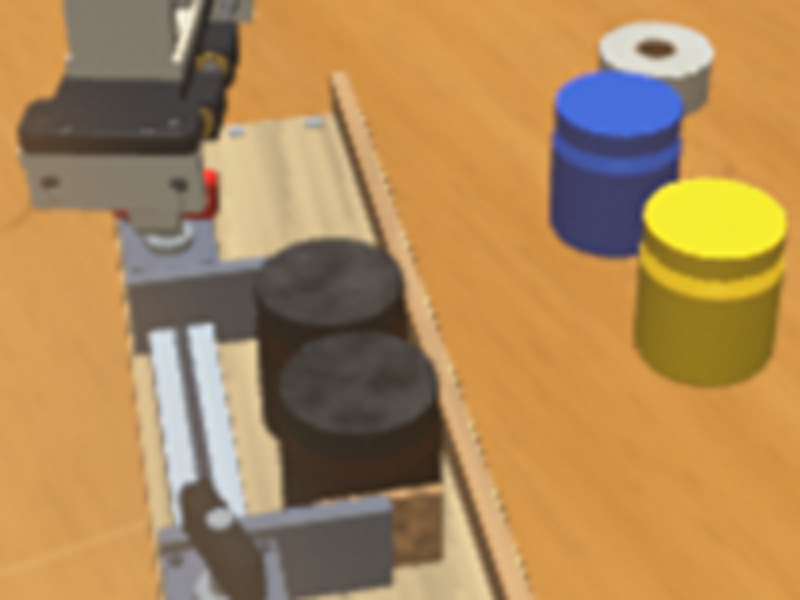

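The scene crop shows the bar gripped and the stop close behind the near jar (330,280). About 15 mm should be left, so I'll creep in while watching the force.

>>> drive_tool:
  dp:
    - [-0.56,-2,0]
    - [-0.56,-2,0]
    - [-0.56,-2,0]
    - [-0.56,-2,0]
    - [-0.28,-1,0]
    - [0,0,0]
    - [0,0,0]
    - [0,0,0]
  yaw: [0,0,0,0,0,0,0,0]

```text
time_s: 4.97
eef_pos: [0.4688, -0.0147, 0.0673]
orientation: [0.0, 0.258, 0.966, 0.0]
wrist_force: [-1.8, 1.5, 7.2]
opening: 0.0135
grip_force: 20.0
```

>>> drive_tool:
  dp:
    - [-0.14,-0.5,0]
    - [-0.14,-0.5,0]
    - [-0.14,-0.5,0]
    - [-0.14,-0.5,0]
    - [-0.14,-0.5,0]
    - [-0.14,-0.5,0]
    - [0,0,0]
    - [0,0,0]
  yaw: [0,0,0,0,0,0,0,0]

```text
time_s: 5.63
eef_pos: [0.468, -0.0175, 0.0673]
orientation: [0.0, 0.258, 0.966, 0.0]
wrist_force: [-1.6, 2.2, 6.8]
opening: 0.0142
grip_force: 20.0
```

>>> drive_tool:
  dp:
    - [-0.14,-0.5,0]
    - [-0.14,-0.5,0]
    - [-0.14,-0.5,0]
    - [-0.14,-0.5,0]
    - [0,0,0]
    - [0,0,0]
    - [0,0,0]
    - [0,0,0]
  yaw: [0,0,0,0,0,0,0,0]

```text
time_s: 6.3
eef_pos: [0.4674, -0.0195, 0.0672]
orientation: [0.0, 0.258, 0.966, 0.0]
wrist_force: [-0.8, 2.5, 7.2]
opening: 0.0136
grip_force: 20.0
```

```bash
python3 - <<'E'
from h import *
s=manip.read_state(); p=s["eef_pos"]; print(p, p[:2]@[.272,.962], s["wrist_force"],s["moment"])
f=manip.grab_frame("top"); im=f["pixels"]
cv2.imwrite("pics/c3.png",cv2.resize(im[235:315,310:430],None,fx=6,fy=6,interpolation=cv2.INTER_CUBIC))
E
```

```text
[ 0.46740113 -0.01948939  0.067244  ] 0.10838431133047298 [-0.81832407  2.48000061  7.18315473] [0.43297093 0.25821968 0.05120396]
```

View pics/c3.png

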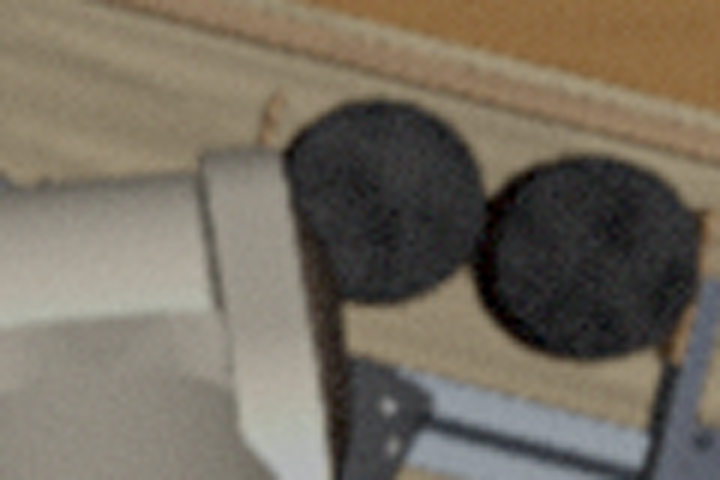

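The near jar is still at (373,268). The cork edge at about (355,254) is almost touching its lid edge.

>>> drive_tool:
  dp:
    - [-0.14,-0.5,0]
    - [-0.14,-0.5,0]
    - [0,0,0]
    - [0,0,0]
    - [0,0,0]
    - [0,0,0]
    - [0,0,0]
    - [0,0,0]
  yaw: [0,0,0,0,0,0,0,0]

```text
time_s: 7.02
eef_pos: [0.4671, -0.0204, 0.0673]
orientation: [0.0, 0.258, 0.966, 0.0]
wrist_force: [-1.3, 2.2, 7.2]
opening: 0.0137
grip_force: 20.0
```

>>> drive_tool:
  dp:
    - [-0.14,-0.5,0]
    - [-0.14,-0.5,0]
    - [0,0,0]
    - [0,0,0]
    - [0,0,0]
    - [0,0,0]
    - [0,0,0]
    - [0,0,0]
  yaw: [0,0,0,0,0,0,0,0]

```text
time_s: 7.68
eef_pos: [0.4668, -0.0215, 0.0672]
orientation: [0.0, 0.258, 0.966, 0.0]
wrist_force: [-1.9, 2.6, 7.0]
opening: 0.0136
grip_force: 20.0
```

>>> drive_tool:
  dp:
    - [-0.14,-0.5,0]
    - [-0.14,-0.5,0]
    - [0,0,0]
    - [0,0,0]
    - [0,0,0]
    - [0,0,0]
    - [0,0,0]
    - [0,0,0]
  yaw: [0,0,0,0,0,0,0,0]

```text
time_s: 8.35
eef_pos: [0.4666, -0.0225, 0.0673]
orientation: [0.0, 0.258, 0.966, 0.0]
wrist_force: [-1.1, 2.6, 6.8]
opening: 0.0143
grip_force: 20.0
```

```bash
cat > jar.py <<'E'
from h import *
def lids(im):
    g=cv2.cvtColor(im,cv2.COLOR_BGR2GRAY); d=(g<70).astype(np.uint8); d[:245]=0;d[296:]=0;d[:,:350]=0;d[:,428:]=0
    d=cv2.dilate(cv2.erode(d,np.ones((7,7))),np.ones((3,3)))
    n,l,s,c=cv2.connectedComponentsWithStats(d); return [(c[i].round(2),s[i,4]) for i in range(1,n) if s[i,4]>100]
E
python3 - <<'E'
from jar import *
f=manip.grab_frame("top"); im=f["pixels"]
print(lids(cv2.imread("pics/top0.png")),lids(im))
s=manip.read_state(); p=s["eef_pos"]; print(p, p[:2]@[.272,.962], s["wrist_force"],s["moment"])
E
```

```text
[(array([390.54, 273.24]), np.int32(1518))] [(array([392.87, 273.5 ]), np.int32(1402))]
[ 0.46655874 -0.02242822  0.06725224] 0.10532803489849904 [-1.39475926  2.02542641  6.51569291] [0.4365722  0.29312748 0.05114909]
```

>>> drive_tool:
  dp:
    - [-0.14,-0.5,0]
    - [-0.14,-0.5,0]
    - [0,0,0]
    - [0,0,0]
    - [0,0,0]
    - [0,0,0]
    - [0,0,0]
    - [0,0,0]
  yaw: [0,0,0,0,0,0,0,0]

```text
time_s: 9.07
eef_pos: [0.4664, -0.023, 0.0673]
orientation: [0.0, 0.258, 0.966, 0.0]
wrist_force: [-0.6, 2.6, 6.0]
opening: 0.014
grip_force: 20.0
```

>>> drive_tool:
  dp:
    - [-0.14,-0.5,0]
    - [-0.14,-0.5,0]
    - [0,0,0]
    - [0,0,0]
    - [0,0,0]
    - [0,0,0]
    - [0,0,0]
    - [0,0,0]
  yaw: [0,0,0,0,0,0,0,0]

```text
time_s: 9.73
eef_pos: [0.4661, -0.024, 0.0672]
orientation: [0.0, 0.258, 0.966, 0.0]
wrist_force: [-0.9, 2.9, 5.9]
opening: 0.0141
grip_force: 20.0
```

```bash
python3 - <<'E'
from jar import *
a=cv2.imread("pics/top0.png"); F=[manip.grab_frame("top")["pixels"] for _ in range(3)]
b=np.mean(F,0).astype(np.uint8)
s=manip.read_state(); p=s["eef_pos"]; print(p, p[:2]@[.272,.962], s["wrist_force"],s["moment"])
# shift of the lower/right rims: template match of near-jar lower right part & far jar
for n,(x0,y0,x1,y1) in {"near":(372,248,388,268),"nearlow":(368,276,388,292),"far":(400,282,422,298)}.items():
    t=a[y0:y1,x0:x1]; sub=b[y0-4:y1+4,x0-4:x1+4]; k=8
    r=cv2.matchTemplate(cv2.resize(sub,None,fx=k,fy=k,interpolation=cv2.INTER_CUBIC),cv2.resize(t,None,fx=k,fy=k,interpolation=cv2.INTER_CUBIC),cv2.TM_CCOEFF_NORMED)
    _,v,_,l=cv2.minMaxLoc(r); print(n,round(v,3),np.array(l)/k-4)
cv2.imwrite("pics/c4.png",np.vstack([cv2.resize(i[240:300,345:435],None,fx=5,fy=5,interpolation=cv2.INTER_CUBIC) for i in (a,b)]))
E
```

```text
[ 0.46613545 -0.02399119  0.06723657] 0.10370931884621043 [-1.10014921  3.7227273   6.29537885] [ 0.64228938  0.27858245 -0.01298594]
near 0.99 [1.   0.25]
nearlow 0.935 [1.625 0.   ]
far 0.992 [0. 0.]
```

View pics/c4.png

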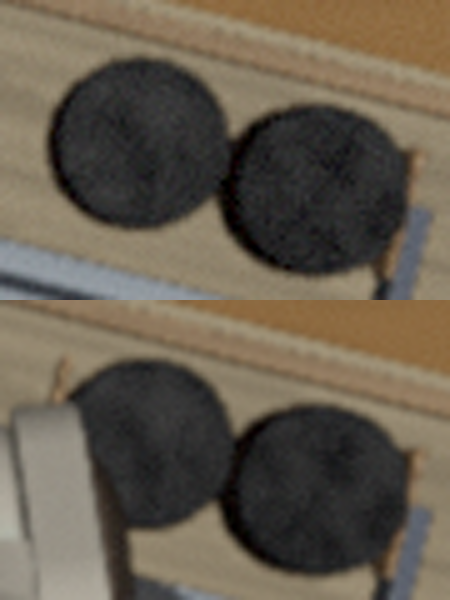

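Comparing before (top) and after (bottom), the near jar's lid has moved about 1 px (2 mm) and the far jar not at all. The along-rail force has also risen, so the stop is in contact. Now I'll start turning clockwise and check the forces before the knob bites.

>>> drive_tool:
  dp:
    - [0,0,0]
    - [0,0,0]
    - [0,0,0]
    - [0,0,0]
    - [0,0,0]
    - [0,0,0]
    - [0,0,0]
    - [0,0,0]
  yaw: [-0.05,-0.06,-0.06,-0.06,-0.06,-0.06,0,0]
  squeeze: 25

```text
time_s: 10.55
eef_pos: [0.4663, -0.024, 0.0673]
orientation: [0.001, 0.422, 0.906, 0.001]
wrist_force: [-0.2, 2.9, 5.3]
opening: 0.014
grip_force: 25.0
```

```bash
python3 - <<'E'
from h import *
s=manip.read_state(); p=s["eef_pos"]; F=s["wrist_force"]; print(p, p[:2]@[.272,.962], F,"Fu",F[:2]@[.272,.962],"Fx",F[:2]@[.962,-.272],s["moment"],s["joint_pos"].round(2))
E
```

```text
[ 0.466338   -0.0239562   0.06726356] 0.10379807136523095 [-0.17959321  2.94508112  5.34588018] Fu 2.78431868604436 Fx -0.9738307291735175 [ 0.68423801  0.15663041 -0.05476314] [ 0.02  0.39 -0.03  2.13  0.02  0.62  0.68]
```

Forces are small and it is still pressed on. I'll finish the turn, going slightly past the end.

>>> drive_tool:
  dp:
    - [0,0,0]
    - [0,0,0]
    - [0,0,0]
    - [0,0,0]
    - [0,0,0]
    - [0,0,0]
    - [0,0,0]
    - [0,0,0]
  yaw: [-0.08,-0.1,-0.1,-0.1,-0.1,-0.1,-0.1,-0.06]

```text
time_s: 11.22
eef_pos: [0.4673, -0.0237, 0.0673]
orientation: [0.001, 0.723, 0.691, 0.001]
wrist_force: [2.6, 4.1, 1.8]
opening: 0.0136
grip_force: 25.0
```

>>> drive_tool:
  dp:
    - [0,0,0]
    - [0,0,0]
    - [0,0,0]
    - [0,0,0]
    - [0,0,0]
    - [0,0,0]
    - [0,0,0]
    - [0,0,0]
  yaw: [-0.03,-0.03,-0.03,-0.03,0,0,0,0]

```text
time_s: 11.88
eef_pos: [0.4673, -0.0239, 0.0673]
orientation: [0.001, 0.761, 0.648, 0.001]
wrist_force: [3.8, 3.1, 4.6]
opening: 0.0144
grip_force: 25.9
```

```bash
python3 - <<'E'
from h import *
s=manip.read_state(); p=s["eef_pos"]; F=s["wrist_force"]; q=s["orientation"]
print(p, p[:2]@[.272,.962],"Fu",F[:2]@[.272,.962],"Fx",F[:2]@[.962,-.272],s["moment"], "close deg",90-2*np.degrees(np.arctan2(q[1],q[2]))+0)
E
```

```text
[ 0.4672853  -0.02389413  0.06731652] 0.10411544645130884 Fu 4.046123357266944 Fx 2.823415982909793 [ 0.62150392 -0.7996183   0.62751332] close deg -9.146737126855243
```

The yaw moment has risen to 0.63 N m, well above the 0.1 N m turning torque, so the knob is at its end stop. I'll release and lift off.

>>> drive_tool:
  dp:
    - [0,0,0]
    - [0,0,0]
    - [0,0,0]
    - [0,0,0]
    - [0,0,0]
    - [0,0,0]
    - [0,0,0]
    - [0,0,0]
  yaw: [0,0,0,0,0,0,0,0]
  gripper: 50

```text
time_s: 12.55
eef_pos: [0.4657, -0.0241, 0.0666]
orientation: [-0.0, 0.762, 0.648, -0.0]
wrist_force: [-0.1, 0.3, -0.5]
opening: 0.0458
grip_force: 0.0
```

>>> drive_tool:
  dp:
    - [0,0,8]
    - [0,0,15]
    - [0,0,25]
    - [0,0,30]
    - [0,0,30]
    - [-10,30,20]
    - [-10,35,10]
    - [-10,35,0]
  yaw: [0,0,0,0,0,0,0,0]

```text
time_s: 13.22
eef_pos: [0.4376, 0.0767, 0.2083]
orientation: [0.001, 0.763, 0.647, 0.003]
wrist_force: [1.7, 1.0, -0.2]
opening: 0.0459
grip_force: 0.0
```

>>> drive_tool:
  dp:
    - [-5,38,0]
    - [-5,38,0]
    - [-5,38,0]
    - [-5,38,0]
    - [-5,38,0]
    - [0,0,0]
    - [0,0,0]
    - [0,0,0]
  yaw: [0,0,0,0,0,0,0,0]

```text
time_s: 13.88
eef_pos: [0.4107, 0.2654, 0.2049]
orientation: [0.0, 0.762, 0.648, -0.0]
wrist_force: [0.1, -0.6, 0.0]
opening: 0.0457
grip_force: 0.0
```

```bash
python3 - <<'E'
from h import *
f=manip.grab_frame("top"); im=f["pixels"]
hsv=cv2.cvtColor(im,cv2.COLOR_BGR2HSV)
m=(((hsv[...,0]<7)|(hsv[...,0]>173))&(hsv[...,1]>120)&(hsv[...,2]>60)).astype(np.uint8)
m[:,:290]=0;m[:,350:]=0;m[:270]=0;m[330:]=0
r=cv2.minAreaRect(np.argwhere(m)[:,::-1].astype(np.float32)); b=cv2.boxPoints(r)
w=np.array([onz(f,*p,.096)[:2] for p in b]); print("bar",r[0],w.mean(0).round(4),w.mean(0)@[.272,.962],[(np.linalg.norm(w[i]-w[(i+1)%4]).round(3),np.degrees(np.arctan2(*(w[(i+1)%4]-w[i])[::-1])).round(1)) for i in range(2)])
cv2.imwrite("pics/c5.png",cv2.resize(im[240:340,305:455],None,fx=5,fy=5,interpolation=cv2.INTER_CUBIC))
E
```

```text
bar (327.9847717285156, 291.21319580078125) [ 0.4691 -0.0246] 0.10389537927236417 [(np.float64(0.013), np.float64(-4.8)), (np.float64(0.049), np.float64(-94.8))]
```

View pics/c5.png

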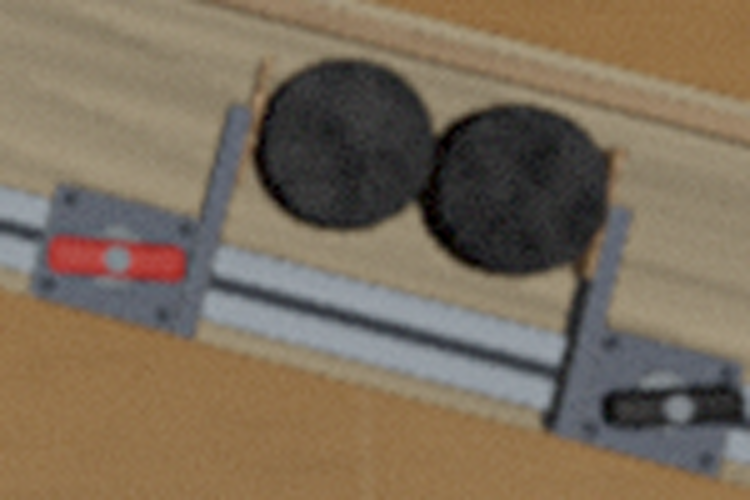

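The crop shows the red bar at (328,291), turned about 1.38 rad, so it is at its tight end. The cork touches the near jar's lid edge at about (357,263), both jars are standing, and the black knob is unchanged. The gripper is clear.

```bash
python3 -c "
from rig import manip
print(manip.finish_job())"
```

```text
the job is handed in; nothing more can be done
None
```

The stop rests against the near jar and the red knob is turned to its tight end (about 1.38 of 1.4 rad). The black knob was not touched and both jars are still standing, but the near jar slid about 2 mm towards the other when the stop made contact; the job is handed in, with no verdict returned.

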